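# Lap a brass clock plate in one stroke

## Robot

A 6-joint arm with a two-finger parallel gripper is mounted at the origin on the work surface. World frame = base frame: x ahead of the robot, y to its left, z up, the work surface at z = 0. Lengths are in m, angles in rad, forces in N, time in s.
With the tool pointing down it reaches from about 0.3 to 0.875 m from the base axis. Payload 6.4 kg.
Tool frame: the origin (TCP) lies midway between the tips of the shut fingers; the grasp point (between the pads) lies 19 mm behind it; z points along the fingers, y is the line along which they close (so a half turn about z gives the same grasp; the last joint's range is limited). The gripper opens to 88 mm and grips with 3 to 60 N. Pads are 18 mm wide; open, the fingers measure 123 mm over their backs; the gripper's body (75 mm by 187 mm) begins 45 mm behind the grasp point.
Start: joints at [-1.353, 0.181, 1.607, -0, 1.354, -0.206], TCP at [0.236, -0.524, 0.239] pointing down, gripper open.
Joint ranges: [-2.99, 2.99], [-0.89, 2.07], [0.3, 2.58], [-1.14, 4.28], [0, 2.63], [-3.12, 3.12]. Speed limits (rad/s): [2.57, 2.57, 3.01, 3.14, 3.14, 3.14].

## Interface

Orientations are given as [roll, pitch, yaw] about the fixed x, y, z axes, in that order (R = Rz(yaw) Ry(pitch) Rx(roll)).
In Python, from bench import manip gives the robot as it stands.
- The arm moves only by the tool step_arm, never from a script. Its arguments are lists of equal length, an entry for each row: "travel": the shift along the tool's x, y, z in m, a list of three; "angular": the turn, a rotation vector about the tool's x, y, z in rad, a list of three; "claw": the closure, from 0 (fully open) to 1 (shut). A call has 1 to 10 rows; each row is the pose to reach, as a shift and turn from the pose commanded when the call began, along the tool's axes at that moment; what a row does not reach only later rows make up. A row lasts 1/10 s, in which the tool goes at most 50 mm and 8.59 degrees, less where a joint would pass 70% of its speed; a pose out of reach is approached as far as the arm can. A call with a gripper value outside its range is refused whole. The fingers move at their own pace and stop on an object; "grip_force" is the grip in N (left out, the last holds). Time passes only in rows, so rows that repeat a pose let the fingers close. It gives the time, the measured TCP pose, the force, the opening and the grip force at its end, in the units of the state.
- manip.observe(): the state, without advancing time (a new reading comes with each control period).
- manip.snapshot(name): name is "scene" or "top" or "wrist"; returns a dict with "pixels" (480x640x3 uint8, blue, green, red), "depth" (480x640 float32, m along the optical axis (not along the pixel's ray), 0 where there is no reading), "intrinsics" (3x3 intrinsics, pixels), "k1" (the pictures are not rectified: a ray, as slopes to the right and down, at radius r is drawn at 1 + k1 r^2 times it, then the intrinsics apply), "extrinsics" (4x4, takes a point from world to camera coordinates); the wrist camera has in their place "T_tool_cam" (4x4, takes a point from camera to tool coordinates, whose origin is the TCP and whose axes are the flange's). Camera axes: x right, y up, looking along -z (the intrinsics and any distortion apply to the point x, -y, -z); pixel columns grow to the right and rows downward; lengths in m; the calibration is good to about 2 mm. A picture is of the moment at which its call begins: read the wrist's pose just before it.
- manip.finish_job(): hands the job in; it is judged then, once.
The state is a dict: "time": time; "joint_pos": joint angles; "joint_velocities": joint speeds; "joint_torque": joint torques, N m; "ee_pos": TCP position; "tcp_rot": TCP orientation; "contact_force": force on the tool from outside, world axes, zero at the start; "ft_torque": the same for the moment, N m; "width": finger opening in m; "grip_force": force on a finger pad.
Only numpy, scipy, OpenCV 4.12 (cv2) and the standard library are available. Lean on these libraries where they do the work, as an engineer would, in place of code of your own. Each camera call takes 0.05 s, during which the arm holds its last target. There are 200 camera calls.

## Task

Take the blue-handled lapping block by its handle, set it flat on the brass clock plate near the end with the red strip, and press so that the sprung bed sinks about half-way. Keeping it flat, on the plate's centre line and steadily pressed like that (never down to the bed's stop), sweep it along to the end with the black strip in one stroke without lifting it over the plate's middle. Then lift it off, stand it in the middle of the cork pad and let go; leave the red-handled block where it is.

Things in the scene. Friction and masses are not known exactly. Their poses are not given: they have to be found in the camera images.
- lap_mid (a point): Blue-handled lapping block, loose, about 0.34 kg, 64 mm tall: a flat steel foot 56 x 56 mm, 16 mm high with a dark sole; on it an upright blue handle, 26 mm wide (y), 56 mm long (x), 48 mm high. This point is its centre, 32 mm above the sole; z up, x along the handle. Fingers go either side of the handle, above the foot. Same seen from either end.
- plate (a point): Centre of the top face of the flat brass clock plate, 200 (x) x 90 mm (y), on a fixed jig's sprung bed. z up; +x towards the red strip, -x to the black (strips flush, just beyond the plate's ends). Unloaded it is 44 mm above the bench. Pressed, it sinks level: from about 4.5 N (the block's weight alone does not sink it), then 0.8 N per mm, hard stop at 16 mm; springs back. Jig base 250 x 120 mm.
- pad_top (a point): Centre of the top face of the fixed square cork pad, 110 x 110 mm, 6 mm thick, on the bench. z up.
- rough_mid (a point): Red-handled block, loose: same shape, size and mass as the blue one, not to be used. This point is its centre, 32 mm above its sole.
Not all that is in view belongs to the job. Of the things like the part that bears lap_mid, leave any that is purple; of the rest the smaller one is meant.

How it is judged:
By the outcome, as a careful person would: the job done as asked, in the order asked, and still so for the second after the job is handed in, with the robot touching nothing.
It also fails if it takes over 58 s, if anything falls off the work surface, if the arm or the gripper's body presses on something with over 40 N, if the wrist force passes 120 N, or if a joint passes its speed limit or range.

## Working session

There is one attempt and no reset: what is moved stays moved. The work goes in short steps, Python scripts to look and compute and a tool call to move; the robot and the scene stay as the last step left them, time stands still between calls to the robot, and variables do not carry over. Pictures are saved under pics/ and viewed, at most 10 in all, crops included, and the job is handed in when it is done.

Besides the shell and the picture viewer there is one more tool, called after "Request:" as name(argument=value, ...), one argument or row to a line, values as JSON. step_arm: Moves the arm, as the interface text tells. Its arguments: {"type":"object","properties":{"travel":{"type":"array","items":{"type":"array","items":{"type":"number"}}},"angular":{"type":"array","items":{"type":"array","items":{"type":"number"}}},"claw":{"type":"array","items":{"type":"number"}},"grip_force":{"type":"number"}},"required":["travel","angular","claw"]}

```bash
mkdir -p pics; cat > h.py <<'E'
import numpy as np, cv2
from bench import manip
def snap(n):
    o=manip.observe(); s=manip.snapshot(n); s['o']=o; return s
def world(s,T=None):
    """HxWx3 world points from depth"""
    K=np.array(s['intrinsics']);h,w=s['depth'].shape
    u,v=np.meshgrid(np.arange(w),np.arange(h))
    x=(u-K[0,2])/K[0,0];y=(v-K[1,2])/K[1,1]
    xd,yd=x.copy(),y.copy()
    for _ in range(8):
        f=1+s['k1']*(x*x+y*y);x=xd/f;y=yd/f
    d=s['depth'];P=np.stack([x*d,-y*d,-d],-1)
    if 'extrinsics' in s: M=np.linalg.inv(np.array(s['extrinsics']))
    else:
        from scipy.spatial.transform import Rotation as R
        M=np.eye(4);o=s['o'];M[:3,:3]=R.from_euler('xyz',o['tcp_rot']).as_matrix();M[:3,3]=o['ee_pos'];M=M@np.array(s['T_tool_cam'])
    W=P@M[:3,:3].T+M[:3,3];W[d<=0]=np.nan;return W
E
python3 - <<'E'
from h import *
print(manip.observe())
for n in('scene','top'):
    s=snap(n);cv2.imwrite(f'pics/{n}0.png',s['pixels']);np.save(f'{n}0.npy',world(s))
E
```

```text
{'time': 0.0, 'joint_pos': array([-1.35332047e+00,  1.81513582e-01,  1.60796943e+00,  9.91066917e-06,
        1.35381304e+00, -2.06288848e-01]), 'joint_velocities': array([ 0.00029884, -0.00063323, -0.00186062,  0.00090475,  0.00122836,
       -0.00175838]), 'joint_torque': array([-2.91346114e-04, -4.33875060e+01, -3.41841960e+01,  7.01659243e-02,
        3.84018815e-02, -1.30374624e-04]), 'ee_pos': array([ 0.2363467 , -0.52360786,  0.23784423]), 'tcp_rot': array([-3.13992735e+00, -3.58374847e-04,  4.23762265e-01]), 'contact_force': array([ 0.75054169, -0.18886255,  0.191052  ]), 'ft_torque': array([-0.05946728, -0.01775633, -0.01442181]), 'grip_force': 0.0, 'width': 0.08796102806010417}
```

View pics/top0.png

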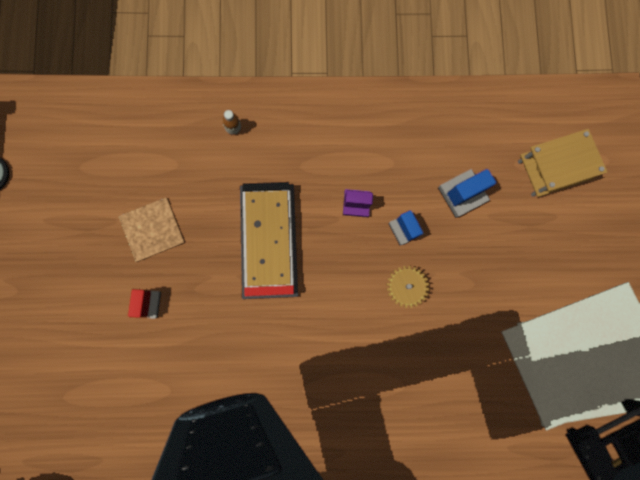

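View pics/scene0.png

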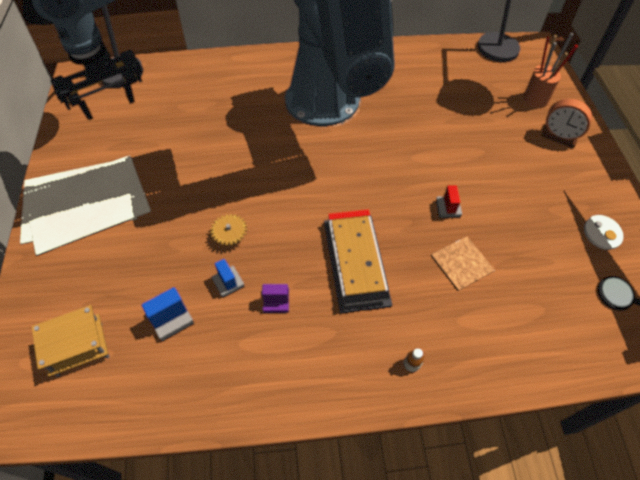

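The candidates in the top view are small blue (408,227), large blue (470,192), purple (358,203) and red (145,303). I choose the small blue one. The jig is at (269,240), red strip at its near end (270,292), black strip at the far end (267,187). The cork pad is at (151,229).

```bash
python3 - <<'E'
from h import *
im=cv2.imread('pics/top0.png');W=np.load('top0.npy')
hsv=cv2.cvtColor(im,cv2.COLOR_BGR2HSV)
def rect(name,box,zl,zh,hm=None):
    x0,y0,x1,y1=box;m=np.zeros(im.shape[:2],bool);m[y0:y1,x0:x1]=1
    m&=(W[...,2]>zl)&(W[...,2]<zh)
    if hm is not None:m&=hm
    P=W[m];r=cv2.minAreaRect((P[:,:2]*1000).astype(np.float32))
    print(name,m.sum(),'rect',np.round(r[0],1),np.round(r[1],1),round(r[2],1),'z',np.round(np.percentile(P[:,2],[5,50,95]),4),'mean',P[:,:2].mean(0).round(4))
H,S,V=hsv[...,0],hsv[...,1],hsv[...,2]
blue=(H>100)&(H<125)&(S>120)
rect('small blue top',(385,200,435,250),.055,.075)
rect('small blue foot',(385,200,435,250),.008,.03)
rect('big blue',(435,160,505,220),.06,.2)
rect('purple',(335,180,380,225),.04,.2)
red=((H<6)|(H>172))&(S>180)&(V>110)
rect('red',(120,280,170,325),.055,.075)
rect('pad',(110,190,190,265),.003,.012,None)
rect('jig all',(230,170,310,305),.02,.06)
brass=(H>12)&(H<32)&(S>80)
rect('brass',(230,170,310,305),.035,.06,brass)
rect('redstrip',(230,270,310,305),.02,.06,red)
rect('black',(230,170,310,200),.02,.06,V<60)
x=im[120:330,100:520];cv2.imwrite('pics/crop.png',cv2.resize(im[180:270,330:510],None,fx=4,fy=4,interpolation=cv2.INTER_CUBIC))
E
```

```text
small blue top 336 rect [ 589.9 -288.7] [55.3 26.4] 24.0 z [0.0587 0.0628 0.0658] mean [ 0.5895 -0.2881]
small blue foot 256 rect [ 590.2 -288.9] [55.7 56.5] 24.6 z [0.0115 0.0154 0.0254] mean [ 0.582  -0.2747]
big blue 743 rect [ 666.2 -419.4] [36.6 78.4] 27.0 z [0.0704 0.0889 0.092 ] mean [ 0.6632 -0.4154]
purple 382 rect [ 648.5 -181.7] [55.9 26.6] 84.3 z [0.0466 0.0624 0.0655] mean [ 0.6465 -0.1811]
red 389 rect [435.6 271.4] [27.1 56.5] 85.4 z [0.0586 0.0619 0.0645] mean [0.4355 0.2705]
pad 1943 rect [607.3 265.1] [158.2 170.1] 5.2 z [0.0032 0.0049 0.0075] mean [0.5964 0.2647]
jig all 5335 rect [568.7  12.6] [240.7 100.2] 1.5 z [0.0383 0.0425 0.0455] mean [0.5659 0.0123]
brass 3991 rect [578.6  15.7] [220.9  98.1] 0.2 z [0.0397 0.0427 0.0456] mean [0.5681 0.012 ]
redstrip 332 rect [456.8   9.3] [15.3 97.3] 1.3 z [0.0397 0.0426 0.0458] mean [0.4567 0.0085]
black 308 rect [679.3  14.4] [16.4 98. ] 1.4 z [0.0402 0.0429 0.0458] mean [0.6787 0.0154]
```

View pics/crop.png

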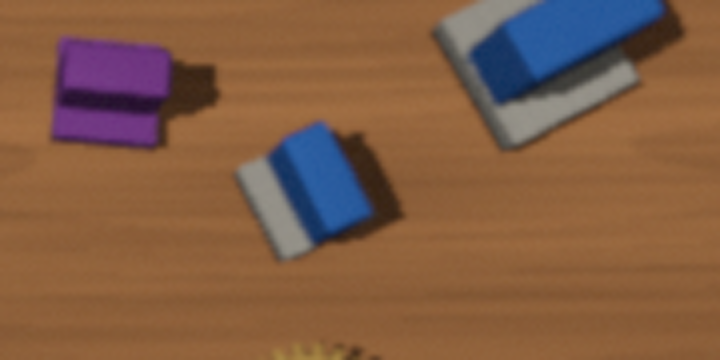

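It is the small blue block: handle 55 x 26 mm, 64 mm tall, at (0.590, -0.2885), yaw about 24°. The tool already points that way. I'll go above it.

Request:
step_arm(
  travel=[
    [0.03,-0.005,0],
    [0.075,-0.012,0],
    [0.12,-0.02,0],
    [0.165,-0.027,0],
    [0.21,-0.034,0],
    [0.255,-0.042,0],
    [0.3,-0.05,0],
    [0.345,-0.057,0],
    [0.39,-0.064,0],
    [0.419,-0.069,0],
  ],
  angular=[
    [0,0,0],
    [0,0,0],
    [0,0,0],
    [0,0,0],
    [0,0,0],
    [0,0,0],
    [0,0,0],
    [0,0,0],
    [0,0,0],
    [0,0,0],
  ],
  claw=[0,0,0,0,0,0,0,0,0,0],
  grip_force=50,
)

```text
time: 1.1
ee_pos: [0.592, -0.2865, 0.2381]
tcp_rot: [-3.141, -0.0, 0.426]
contact_force: [-0.2, -0.9, -0.3]
width: 0.0881
grip_force: 0.0
```

Request:
step_arm(
  travel=[
    [0,0,0.03],
    [0,0,0.06],
    [0,0,0.08],
    [0,0,0.08],
  ],
  angular=[
    [0,0,0],
    [0,0,0],
    [0,0,0],
    [0,0,0],
  ],
  claw=[0,0,0,0],
)

```text
time: 1.5
ee_pos: [0.5879, -0.2871, 0.1542]
tcp_rot: [-3.135, 0.004, 0.424]
contact_force: [-0.2, 0.6, -0.8]
width: 0.0879
grip_force: 0.0
```

```bash
python3 - <<'E'
from h import *
s=snap('wrist');cv2.imwrite('pics/w1.png',s['pixels']);W=world(s);o=s['o'];print(o['time'],o['ee_pos'],o['tcp_rot'],o['contact_force'])
hsv=cv2.cvtColor(s['pixels'],cv2.COLOR_BGR2HSV);H,S=hsv[...,0],hsv[...,1]
m=(H>100)&(H<125)&(S>120)&(W[...,2]>.056)&(W[...,2]<.072)&(np.hypot(W[...,0]-.59,W[...,1]+.2885)<.06)
P=W[m];r=cv2.minAreaRect((P[:,:2]*1000).astype(np.float32));print(m.sum(),r,np.median(P[:,2]))
# pad and plate from top, colour
im=cv2.imread('pics/top0.png');W=np.load('top0.npy')
hsv=cv2.cvtColor(im,cv2.COLOR_BGR2HSV).astype(int)
for n,px in dict(pad=[(119,218),(167,198),(184,240),(137,260)]).items():
    Q=np.array([W[v,u] for u,v in px]);print(n,Q.round(4).tolist(),Q.mean(0).round(4))
g=(im.astype(int)[...,1]>115);g[:190]=0;g[265:]=0;g[:,:112]=0;g[:,190:]=0
g=cv2.morphologyEx(g.astype(np.uint8),cv2.MORPH_CLOSE,np.ones((5,5)));g=cv2.morphologyEx(g,cv2.MORPH_OPEN,np.ones((9,9)))>0
P=W[g];print(g.sum(),cv2.minAreaRect((P[:,:2]*1000).astype(np.float32)),np.median(P[:,2]))
E
```

```text
1.5 [ 0.58785067 -0.28714096  0.1542015 ] [-3.13468737  0.00391706  0.42408643] [-0.16820471  0.64811605 -0.7630683 ]
3558 ((589.939453125, -288.10675048828125), (54.93629455566406, 24.75141143798828), 24.849565505981445) 0.06379678721243273
pad [[0.6216, 0.336, 0.0008], [0.6661, 0.2352, -0.0009], [0.5719, 0.1962, -0.0029], [0.529, 0.2939, 0.0002]] [ 0.5972  0.2653 -0.0007]
2414 ((578.1575317382812, 301.906005859375), (125.66804504394531, 0.0), 31.281131744384766) nan
```

View pics/w1.png

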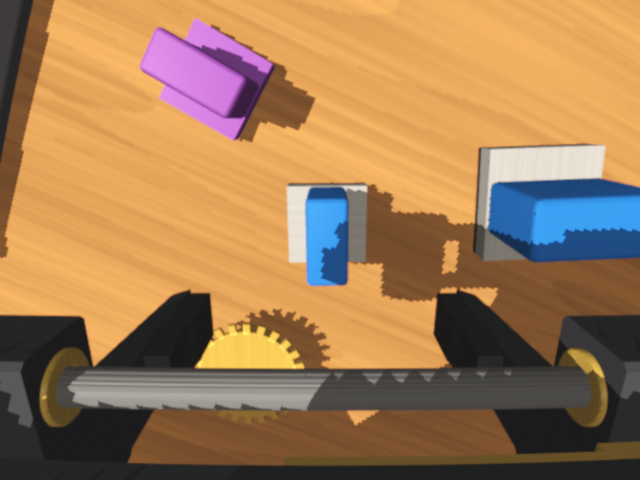

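The wrist view shows the blue block's handle at (327,236), square to the fingers, with purple at (200,75) and large blue at (560,215) clear. The position is confirmed, so I'll descend and grip.

Request:
step_arm(
  travel=[
    [0,0,0.03],
    [0,0,0.06],
    [0,0,0.09],
    [0,0,0.115],
    [0,0,0.13],
    [0,0,0.134],
    [0,0,0.134],
    [0,0,0.134],
  ],
  angular=[
    [0,0,0],
    [0,0,0],
    [0,0,0],
    [0,0,0],
    [0,0,0],
    [0,0,0],
    [0,0,0],
    [0,0,0],
  ],
  claw=[0,0,0,0,0,0,0,0],
)

```text
time: 2.35
ee_pos: [0.5912, -0.2898, 0.0266]
tcp_rot: [3.139, -0.001, 0.424]
contact_force: [0.7, 0.2, -0.2]
width: 0.0885
grip_force: 0.0
```

Request:
step_arm(
  travel=[
    [0,0,0],
    [0,0,0],
    [0,0,0],
    [0,0,0],
    [0,0,0],
    [0,0,0],
    [0,0,0],
    [0,0,0],
    [0,0,0],
    [0,0,0],
  ],
  angular=[
    [0,0,0],
    [0,0,0],
    [0,0,0],
    [0,0,0],
    [0,0,0],
    [0,0,0],
    [0,0,0],
    [0,0,0],
    [0,0,0],
    [0,0,0],
  ],
  claw=[1,1,1,1,1,1,1,1,1,1],
  grip_force=50,
)

```text
time: 3.35
ee_pos: [0.59, -0.2888, 0.0246]
tcp_rot: [-3.141, 0.0, 0.424]
contact_force: [-0.1, 0.4, -0.0]
width: 0.0257
grip_force: 50.0
```

Gripped (opening 25.7 mm). I'll lift, then carry to above the red end, turning to the plate's axis.

Request:
step_arm(
  travel=[
    [0,0,-0.015],
    [0,0,-0.045],
    [0,0,-0.08],
    [0,0,-0.11],
    [0,0,-0.125],
    [0,0,-0.125],
  ],
  angular=[
    [0,0,0],
    [0,0,0],
    [0,0,0],
    [0,0,0],
    [0,0,0],
    [0,0,0],
  ],
  claw=[1,1,1,1,1,1],
)

```text
time: 3.95
ee_pos: [0.5914, -0.2899, 0.1529]
tcp_rot: [3.137, -0.003, 0.424]
contact_force: [0.1, 0.3, -2.3]
width: 0.0251
grip_force: 50.0
```

Request:
step_arm(
  travel=[
    [0.003,-0.02,0],
    [0.008,-0.055,0],
    [0.014,-0.095,0],
    [0.02,-0.14,0],
    [0.026,-0.185,0],
    [0.032,-0.225,0],
    [0.038,-0.265,0],
    [0.042,-0.295,0],
    [0.044,-0.308,0],
    [0.044,-0.308,0],
  ],
  angular=[
    [0,0,0.03],
    [0,0,0.08],
    [0,0,0.13],
    [0,0,0.18],
    [0,0,0.23],
    [0,0,0.28],
    [0,0,0.33],
    [0,0,0.37],
    [0,0,0.397],
    [0,0,0.397],
  ],
  claw=[1,1,1,1,1,1,1,1,1,1],
)

```text
time: 4.95
ee_pos: [0.5015, 0.0119, 0.1479]
tcp_rot: [-3.14, 0.004, 0.029]
contact_force: [0.1, -0.2, -2.5]
width: 0.0259
grip_force: 50.0
```

Request:
step_arm(
  travel=[
    [0,0,0],
    [0,0,0],
    [0,0,0],
  ],
  angular=[
    [0,0,0],
    [0,0,0],
    [0,0,0],
  ],
  claw=[1,1,1],
)

```text
time: 5.25
ee_pos: [0.5037, 0.0089, 0.1494]
tcp_rot: [3.142, 0.0, 0.026]
contact_force: [0.4, -0.5, -3.7]
width: 0.0254
grip_force: 50.0
```

```bash
python3 - <<'E'
from h import *
def plate(s,W):
    hsv=cv2.cvtColor(s['pixels'],cv2.COLOR_BGR2HSV);H,S,V=cv2.split(hsv)
    z=(W[...,2]>.035)&(W[...,2]<.055)&(abs(W[...,1])<.12)&(W[...,0]<.75)
    for n,m in dict(top=z,brass=z&(H>12)&(H<32)&(S>80),red=z&((H<6)|(H>172))&(S>150),black=z&(V<60)).items():
        m=cv2.morphologyEx(m.astype(np.uint8),cv2.MORPH_OPEN,np.ones((3,3)))>0
        P=W[m]
        if len(P)>50:print(n,len(P),np.round(cv2.minAreaRect((P[:,:2]*1000).astype(np.float32))[:2],1).tolist() if 0 else cv2.minAreaRect((P[:,:2]*1000).astype(np.float32)),np.median(P[:,2]))
s=snap('wrist');cv2.imwrite('pics/w2.png',s['pixels']);o=s['o'];print(o['time'],o['ee_pos'],o['tcp_rot'],o['contact_force'])
W=world(s);plate(s,W)
m=W[...,2]
t=snap('top');cv2.imwrite('pics/top2.png',t['pixels']);Wt=world(t);plate(t,Wt)
b=(Wt[...,2]>.001)&(Wt[...,2]<.012)
# pad: cork by z with strict box
b&=(abs(Wt[...,0]-.597)<.09)&(abs(Wt[...,1]-.265)<.09)
b=cv2.morphologyEx((b&(Wt[...,2]>.003)).astype(np.uint8),cv2.MORPH_CLOSE,np.ones((3,3)));b=cv2.morphologyEx(b,cv2.MORPH_OPEN,np.ones((7,7)))>0
P=Wt[b];P=P[~np.isnan(P[:,0])];print('pad',len(P),cv2.minAreaRect((P[:,:2]*1000).astype(np.float32)),P.mean(0))
E
```

```text
5.25 [0.50365514 0.00892943 0.14940923] [3.14155354e+00 3.75544233e-04 2.57304585e-02] [ 0.39013195 -0.51338507 -3.67786344]
top 39052 ((549.7503662109375, 13.457496643066406), (186.94125366210938, 100.846435546875), 1.458241581916809) 0.04381459582055661
brass 33989 ((554.5055541992188, 12.892745971679688), (176.32855224609375, 91.03488159179688), 1.5104761123657227) 0.043894328676760797
red 85 ((459.9063415527344, 57.690696716308594), (6.34473180770874, 8.119400978088379), 89.54783630371094) 0.044005679865967484
top 1297 ((568.7385864257812, 12.064018249511719), (240.81326293945312, 98.81698608398438), 1.477824330329895) 0.042570610286149946
brass 561 ((569.9526977539062, 12.00594711303711), (203.3493194580078, 88.94798278808594), 1.5244383811950684) 0.04271203420740577
red 214 ((456.4312438964844, 9.262458801269531), (16.291749954223633, 97.4618148803711), 1.245848298072815) 0.042472567731188904
black 302 ((678.74658203125, 15.19759750366211), (15.70758056640625, 96.21546173095703), 1.0477039813995361) 0.042946742248412384
pad 2446 ((596.5145874023438, 265.49237060546875), (110.12385559082031, 110.51818084716797), 22.001649856567383) [0.59606373 0.26674612 0.00437439]
```

View pics/w2.png

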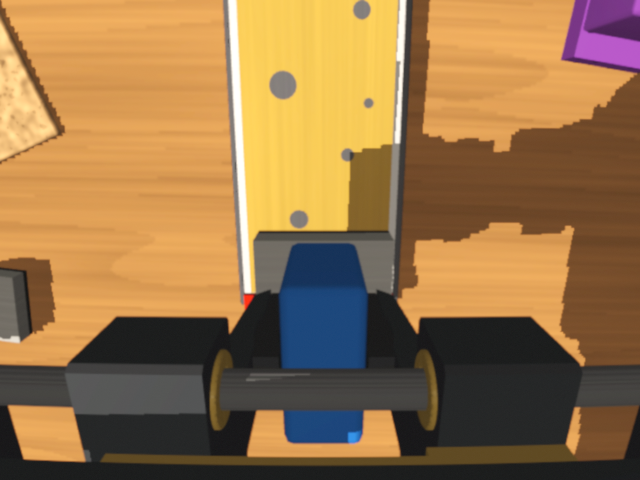

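The wrist view shows the block held straight, with its foot at (322,262) centred across the brass plate. The red corner shows at (248,300). Plate centre is about (0.5685, 0.0128), yaw 1.5°. The pad is at (0.5965, 0.2655), 110 mm square. I'll descend onto the plate and press gently.

Request:
step_arm(
  travel=[
    [0,0,0.015],
    [0,0,0.035],
    [0,0,0.055],
    [0,0,0.068],
    [0,0,0.074],
    [0,0,0.077],
    [0,0,0.079],
    [0,0,0.081],
    [0,0,0.083],
    [0,0,0.083],
  ],
  angular=[
    [0,0,0],
    [0,0,0],
    [0,0,0],
    [0,0,0],
    [0,0,0],
    [0,0,0],
    [0,0,0],
    [0,0,0],
    [0,0,0],
    [0,0,0],
  ],
  claw=[1,1,1,1,1,1,1,1,1,1],
)

```text
time: 6.35
ee_pos: [0.5042, 0.0098, 0.0675]
tcp_rot: [3.141, -0.001, 0.027]
contact_force: [-0.2, -0.3, 2.1]
width: 0.0256
grip_force: 50.0
```

Request:
step_arm(
  travel=[
    [0,0,0.001],
    [0,0,0.002],
    [0,0,0.003],
    [0,0,0.004],
    [0,0,0.005],
    [0,0,0.005],
    [0,0,0.005],
  ],
  angular=[
    [0,0,0],
    [0,0,0],
    [0,0,0],
    [0,0,0],
    [0,0,0],
    [0,0,0],
    [0,0,0],
  ],
  claw=[1,1,1,1,1,1,1],
)

```text
time: 7.05
ee_pos: [0.5042, 0.0097, 0.0623]
tcp_rot: [3.141, -0.001, 0.027]
contact_force: [-0.5, -0.7, 7.0]
width: 0.0259
grip_force: 50.0
```

```bash
python3 - <<'E'
from h import *
for i in range(3):
    s=snap('wrist');o=s['o'];print(o['time'],o['ee_pos'].round(4),o['tcp_rot'].round(4),o['contact_force'].round(2),o['ft_torque'].round(3))
W=world(s);hsv=cv2.cvtColor(s['pixels'],cv2.COLOR_BGR2HSV);H,S,V=cv2.split(hsv)
m=(W[...,2]>.025)&(W[...,2]<.05)&(H>12)&(H<32)&(S>80)&(abs(W[...,1])<.1)&(abs(W[...,0]-.58)<.03)
print('plate z',np.median(W[m][:,2]),m.sum())
E
```

```text
7.05 [0.5042 0.0097 0.0623] [ 3.1412e+00 -1.5000e-03  2.6800e-02] [-0.52 -0.74  7.  ] [ 0.071  0.195 -0.045]
7.1 [0.5042 0.0098 0.0623] [ 3.1413e+00 -1.4000e-03  2.6800e-02] [-0.28 -1.01  6.29] [ 0.004  0.126 -0.03 ]
7.15 [0.5042 0.0097 0.0623] [ 3.1412e+00 -1.5000e-03  2.6800e-02] [-0.41 -0.13  6.52] [ 0.086  0.146 -0.02 ]
plate z 0.03763631574445532 32992
```

The bed has sunk about 6.5 mm. I'll press 1.4 mm more, then sweep towards the black end with a small y trim.

Request:
step_arm(
  travel=[
    [0,0,0.0007],
    [0,0,0.0014],
    [0,0,0.0014],
    [0.003,-0.0003,0.0014],
    [0.009,-0.0006,0.0014],
    [0.016,-0.0009,0.0014],
    [0.023,-0.0012,0.0014],
    [0.03,-0.0012,0.0014],
    [0.037,-0.0012,0.0014],
    [0.044,-0.0012,0.0014],
  ],
  angular=[
    [0,0,0],
    [0,0,0],
    [0,0,0],
    [0,0,0],
    [0,0,0],
    [0,0,0],
    [0,0,0],
    [0,0,0],
    [0,0,0],
    [0,0,0],
  ],
  claw=[1,1,1,1,1,1,1,1,1,1],
)

```text
time: 8.2
ee_pos: [0.5458, 0.0125, 0.06]
tcp_rot: [-3.141, 0.004, 0.027]
contact_force: [-7.2, 0.4, 9.4]
width: 0.0255
grip_force: 50.0
```

Request:
step_arm(
  travel=[
    [0.007,0,-0.0002],
    [0.014,0,-0.0003],
    [0.021,0,-0.0003],
    [0.028,0,-0.0003],
    [0.035,0,-0.0003],
  ],
  angular=[
    [0,0,0],
    [0,0,0],
    [0,0,0],
    [0,0,0],
    [0,0,0],
  ],
  claw=[1,1,1,1,1],
)

```text
time: 8.7
ee_pos: [0.5809, 0.0135, 0.0603]
tcp_rot: [-3.141, 0.004, 0.027]
contact_force: [-7.2, 0.5, 8.8]
width: 0.0254
grip_force: 50.0
```

Request:
step_arm(
  travel=[
    [0.007,0,-0.0003],
    [0.014,0,-0.0006],
    [0.021,0,-0.0008],
    [0.028,0,-0.0008],
    [0.035,0,-0.0008],
    [0.042,0,-0.0008],
    [0.048,0,-0.0008],
    [0.052,0,-0.0008],
    [0.052,0,-0.0008],
    [0.052,0,-0.0008],
  ],
  angular=[
    [0,0,0],
    [0,0,0],
    [0,0,0],
    [0,0,0],
    [0,0,0],
    [0,0,0],
    [0,0,0],
    [0,0,0],
    [0,0,0],
    [0,0,0],
  ],
  claw=[1,1,1,1,1,1,1,1,1,1],
)

```text
time: 9.7
ee_pos: [0.6338, 0.0148, 0.0615]
tcp_rot: [-3.141, 0.002, 0.027]
contact_force: [-4.3, -0.8, 8.1]
width: 0.0257
grip_force: 50.0
```

```bash
python3 - <<'E'
from h import *
s=snap('top');o=s['o'];print(o['time'],o['ee_pos'].round(4),o['tcp_rot'].round(4),o['contact_force'].round(2),o['joint_pos'].round(2))
t=snap('wrist');a=s['pixels'][150:320,90:360];cv2.imwrite('pics/c3.png',np.vstack([cv2.resize(a,(400,252)),cv2.resize(t['pixels'],(400,300))]))
W=world(s);print('plate z',np.nanmedian(W[255:285,250:290,2]))
E
```

```text
9.7 [0.6338 0.0148 0.0615] [-3.1414e+00  1.8000e-03  2.7100e-02] [-4.27 -0.84  8.08] [-0.16  0.51  1.56 -0.    1.07  1.38]
plate z 0.038188606121513535
```

View pics/c3.png

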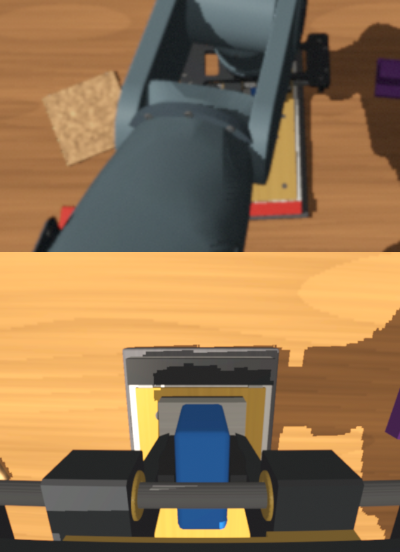

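The crops show the block flat at the black end: foot edge at (200,402), black strip at (200,368), about 7 mm apart and centred. The stroke is done. I'll lift straight up and carry to the pad.

Request:
step_arm(
  travel=[
    [0,0,-0.006],
    [0,0,-0.015],
    [0,0,-0.035],
    [0,0,-0.06],
    [0,0,-0.08],
    [0,0,-0.08],
  ],
  angular=[
    [0,0,0],
    [0,0,0],
    [0,0,0],
    [0,0,0],
    [0,0,0],
    [0,0,0],
  ],
  claw=[1,1,1,1,1,1],
)

```text
time: 10.4
ee_pos: [0.6363, 0.0144, 0.1445]
tcp_rot: [3.141, -0.005, 0.027]
contact_force: [0.5, 0.3, -2.5]
width: 0.0256
grip_force: 50.0
```

Request:
step_arm(
  travel=[
    [-0.002,-0.015,0],
    [-0.005,-0.045,0],
    [-0.01,-0.08,0],
    [-0.014,-0.115,0],
    [-0.019,-0.15,0],
    [-0.023,-0.185,0],
    [-0.027,-0.22,0],
    [-0.03,-0.243,0],
    [-0.031,-0.252,0],
    [-0.031,-0.252,0],
  ],
  angular=[
    [0,0,-0.02],
    [0,0,-0.06],
    [0,0,-0.11],
    [0,0,-0.16],
    [0,0,-0.21],
    [0,0,-0.26],
    [0,0,-0.31],
    [0,0,-0.345],
    [0,0,-0.357],
    [0,0,-0.357],
  ],
  claw=[1,1,1,1,1,1,1,1,1,1],
)

```text
time: 11.4
ee_pos: [0.5951, 0.267, 0.1397]
tcp_rot: [-3.141, 0.003, 0.386]
contact_force: [0.4, -0.5, -3.3]
width: 0.0254
grip_force: 50.0
```

Request:
step_arm(
  travel=[
    [0,0,0],
    [0,0,0],
    [0,0,0],
  ],
  angular=[
    [0,0,0],
    [0,0,0],
    [0,0,0],
  ],
  claw=[1,1,1],
)

```text
time: 11.7
ee_pos: [0.597, 0.2644, 0.1413]
tcp_rot: [3.141, 0.0, 0.382]
contact_force: [-0.8, 0.7, -2.3]
width: 0.0256
grip_force: 50.0
```

```bash
python3 - <<'E'
from h import *
t=snap('wrist');o=t['o'];print(o['time'],o['ee_pos'].round(4),o['tcp_rot'].round(4),o['contact_force'].round(2))
cv2.imwrite('pics/w4.png',t['pixels'])
E
```

```text
11.7 [0.597  0.2644 0.1413] [3.1414e+00 2.0000e-04 3.8180e-01] [-0.82  0.71 -2.31]
```

View pics/w4.png

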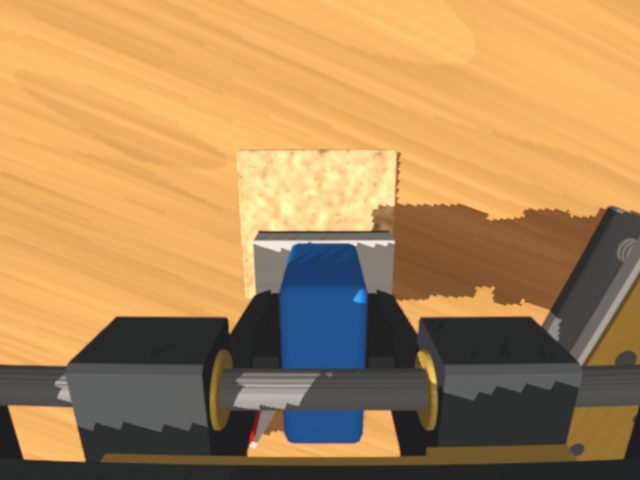

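The pad, spanning (238–398, 150–), is square under the block. I'll lower it, slowly at the end.

Request:
step_arm(
  travel=[
    [0,0,0.015],
    [0,0,0.045],
    [0,0,0.075],
    [0,0,0.095],
    [0,0,0.103],
    [0,0,0.106],
    [0,0,0.108],
    [0,0,0.109],
    [0,0,0.11],
    [0,0,0.11],
  ],
  angular=[
    [0,0,0],
    [0,0,0],
    [0,0,0],
    [0,0,0],
    [0,0,0],
    [0,0,0],
    [0,0,0],
    [0,0,0],
    [0,0,0],
    [0,0,0],
  ],
  claw=[1,1,1,1,1,1,1,1,1,1],
)

```text
time: 12.75
ee_pos: [0.5971, 0.2658, 0.0322]
tcp_rot: [3.141, -0.001, 0.384]
contact_force: [-0.0, -0.1, -3.5]
width: 0.0257
grip_force: 50.0
```

Request:
step_arm(
  travel=[
    [0,0,0],
    [0,0,0],
    [0,0,0],
  ],
  angular=[
    [0,0,0],
    [0,0,0],
    [0,0,0],
  ],
  claw=[1,1,1],
)

```text
time: 13.05
ee_pos: [0.5967, 0.2657, 0.0316]
tcp_rot: [3.142, -0.0, 0.384]
contact_force: [0.5, -0.0, -2.6]
width: 0.0256
grip_force: 50.0
```

Still about 1 mm above the pad, so I'll go down in half-millimetres.

Request:
step_arm(
  travel=[
    [0,0,0.0005],
    [0,0,0.001],
    [0,0,0.0015],
    [0,0,0.0015],
    [0,0,0.0015],
  ],
  angular=[
    [0,0,0],
    [0,0,0],
    [0,0,0],
    [0,0,0],
    [0,0,0],
  ],
  claw=[1,1,1,1,1],
)

```text
time: 13.55
ee_pos: [0.5967, 0.2657, 0.0306]
tcp_rot: [3.141, -0.0, 0.384]
contact_force: [-3.0, -1.9, 4.9]
width: 0.0252
grip_force: 50.0
```

Contact. I'll release and then rise straight up.

Request:
step_arm(
  travel=[
    [0,0,-0.0003],
    [0,0,-0.0003],
    [0,0,-0.0003],
    [0,0,-0.0003],
    [0,0,-0.0003],
    [0,0,-0.0003],
    [0,0,-0.0003],
    [0,0,-0.0003],
  ],
  angular=[
    [0,0,0],
    [0,0,0],
    [0,0,0],
    [0,0,0],
    [0,0,0],
    [0,0,0],
    [0,0,0],
    [0,0,0],
  ],
  claw=[0.5,0.5,0,0,0,0,0,0],
)

```text
time: 14.35
ee_pos: [0.5966, 0.2657, 0.0302]
tcp_rot: [-3.142, 0.0, 0.384]
contact_force: [0.6, 0.2, 0.7]
width: 0.0869
grip_force: 0.0
```

Request:
step_arm(
  travel=[
    [0,0,-0.015],
    [0,0,-0.045],
    [0,0,-0.08],
    [0,0,-0.12],
    [0,0,-0.15],
    [0,0,-0.15],
    [0,0,-0.15],
  ],
  angular=[
    [0,0,0],
    [0,0,0],
    [0,0,0],
    [0,0,0],
    [0,0,0],
    [0,0,0],
    [0,0,0],
  ],
  claw=[0,0,0,0,0,0,0],
)

```text
time: 15.05
ee_pos: [0.5972, 0.2659, 0.1821]
tcp_rot: [3.141, -0.003, 0.384]
contact_force: [-0.4, 0.5, 0.1]
width: 0.0883
grip_force: 0.0
```

```bash
python3 - <<'E'
from h import *
t=snap('wrist');o=t['o'];print(o['time'],o['ee_pos'].round(4),o['width'],o['contact_force'].round(2))
cv2.imwrite('pics/w5.png',t['pixels']);W=world(t)
m=(W[...,2]>.06)&(W[...,2]<.08)&(np.hypot(W[...,0]-.5965,W[...,1]-.2655)<.06);P=W[m]
print(cv2.minAreaRect((P[:,:2]*1000).astype(np.float32)),np.median(P[:,2]))
E
```

```text
15.05 [0.5972 0.2659 0.1821] 0.08829473909673062 [-0.4   0.46  0.09]
((596.7721557617188, 265.2738952636719), (55.326141357421875, 25.918859481811523), 21.49945068359375) 0.0697959578257728
```

View pics/w5.png

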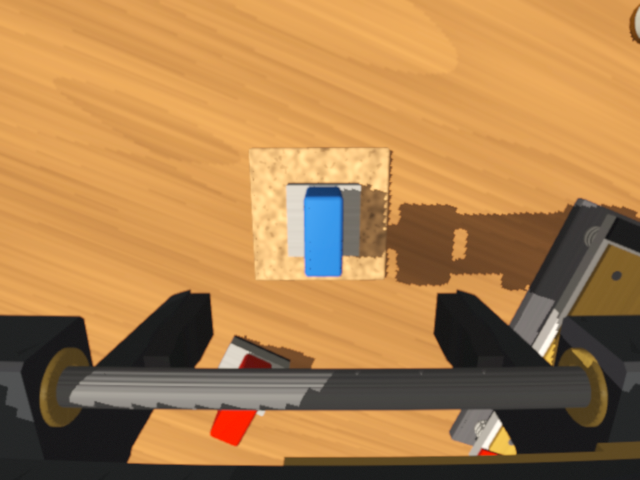

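The block stands upright in the middle of the pad (foot at (323,220), pad about (320,214)). Its top is at 70 mm, as expected, and the red block is untouched at (250,390).

```bash
python3 -c "
from bench import manip
print(manip.finish_job())"
```

```text
the job is handed in; nothing more can be done
None
```

The job is handed in at about 15 s. The blue block made one pressed stroke from red to black (bed down roughly 7–10 mm by force and depth readings, never at the stop) and now stands released mid-pad; the red block was not touched.

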